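Set up the bench tester: display at 60 degrees, cap on the sample

ROBOT

A 6-joint arm with a two-finger parallel gripper is mounted at the origin on the work surface. World frame = base frame: x ahead of the robot, y to its left, z up, the work surface at z = 0. Lengths are in m, angles in rad, forces in N, time in s.
With the tool pointing down it reaches from about 0.375 to 0.825 m from the base axis. Payload 5.5 kg.
Tool frame: the origin (TCP) lies at the very end of the fingers, on their centre line; the grasp point (between the pads) lies 19 mm behind it; z points along the fingers, y is the line along which they close (so a half turn about z gives the same grasp; the last joint's range is limited). The gripper opens to 85 mm and grips with 20 to 120 N. Pads are 22 mm wide; open, the fingers measure 114 mm over their backs; the gripper's body (76 mm by 85 mm) begins 54 mm behind the grasp point. The pads swing forward as they close: fully open they stand 13 mm farther back than shut.
Start: joints at [1.116, 0.314, -0.047, 1.21, 0, 1.571], TCP at [0.264, 0.539, 0.198] pointing down, gripper open.
Joint ranges: [-2.67, 2.67], [-0.69, 1.73], [-1.03, 1.25], [-2.08, 2.16], [-1.42, 1.45], [-3.14, 3.14]. Speed limits (rad/s): [2.39, 2.39, 3.01, 3.14, 3.14, 3.14].

INTERFACE

Orientations are given as a unit quaternion [w, x, y, z].
In Python, from plant import get_obs, camera, calibration, finish_job gives the robot as it stands.
- The arm moves only by the tool apply_moves, never from a script. Its argument "rows" is one flat list of numbers, 5 for each row, row after row: the shift along the world's x, y, z in cm, then the turn about the world's z in rad, then the closure, from -1 (fully open) to 1 (shut). In form: [dx, dy, dz, twist, claw, dx, dy, dz, twist, claw, ...]. A call has 1 to 20 rows; each row is the pose to reach, as a shift and turn from the pose commanded when the call began; what a row does not reach only later rows make up. A row lasts 1/8 s, in which the tool goes at most 62.5 mm and 10.7 degrees, less where a joint would pass 70% of its speed; a pose out of reach is approached as far as the arm can. A call with a gripper value outside its range is refused whole. The fingers move at their own pace and stop on an object; the grip force is fixed at half the most. Time passes only in rows, so rows that repeat a pose let the fingers close. It gives the time, the measured TCP pose, the force, the opening and the grip force at its end, in the units of the state.
- get_obs(): the state, without advancing time (a new reading comes with each control period).
- camera(name): name is "scene" or "top" or "wrist"; returns the picture (400x640x3 uint8, red, green, blue); there is no depth.
- calibration(name): a dict with "fov_y" (degrees; the focal length in pixels is half the picture's height over the tangent of half this angle, whatever the lens; pixels are square), "cx", "cy" (the principal point, pixels), "rvec" (rotation vector, rad) and "tvec" (3), from world to camera coordinates, as OpenCV has them. Camera axes: x right, y down, z forward; pixel columns grow to the right and rows downward; lengths in m; the calibration is good to about 2 mm. A picture is of the moment at which its call begins: read the wrist's pose just before it. calibration takes no time and is no camera call; for the wrist camera it gives the pose at the moment of the call.
- finish_job(): hands the job in; it is judged then, once.
The state is a dict: "time": time; "joints": joint angles; "qvel": joint speeds; "tau": joint torques, N m; "eef_pos": TCP position; "ee_rot": TCP orientation; "force": force on the tool from outside, world axes, zero at the start; "torque": the same for the moment, N m; "finger_gap": finger opening in m; "finger_force": force on a finger pad.
Only numpy, scipy, OpenCV 4.12 (cv2) and the standard library are available. Lean on these libraries where they do the work, as an engineer would, in place of code of your own. Each camera call takes 0.05 s, during which the arm holds its last target. There are 200 camera calls.

TASK

Get the bench tester ready for a measurement: raise its stiff-hinged display lid so that it stands about 60 degrees up from flat, where it stays by itself, and set the loose steel cap flat on top of the black body that waits in the tester's round nest. Do not shove the other loose things about, and let go of everything at the end.

Things in the scene. Friction and masses are not known exactly. Their poses are not given: they have to be found in the camera images.
- tester: Fixed grey bench instrument, 170 (x) by 400 (y) mm, its top 60 mm above the table. Origin: centre of its underside; x to its back, y to its left, z up; its front faces the robot. On top: the display lid on the right half, the nest, an aluminium collar, on the left. A lamp post (20 x 30 mm, at x = 95, y = -100 mm, 384 mm high) behind the display holds a strip lamp over it.
- lamp_bar (a point): Middle of the lower front edge of the strip lamp over the display: a fixed rigid bar 50 mm deep (x), 100 mm wide (y), 28 mm thick (upwards from this point), underside 350 mm above the table. A gripper held upright at the raised tongue runs into it: lean the tool back towards the robot by 25 to 40 degrees. Axes as the tester's.
- display (a joint): Angle of the display lid in rad: 0 lying flat and closed, growing as its front edge is raised (60 degrees is 1.047), end stop at 1.75. Starts closed or slightly raised. The hinge is stiff and stays where it is left; about 3 to 6 N at the tongue move it.
- display_hinge (a point): Middle of the hinge line (along the tester's y), 66 mm above the table. Axes move with the lid: x away from the free edge, z the lid's upper face. The lid is a black plate 170 mm wide (y), 12 mm thick, reaching 135 mm from the hinge to its front edge.
- display_tongue (a point): Grip point on the tongue that sticks 45 mm out of the middle of the lid's front edge: 22 mm wide (y), 12 mm thick (z), free on both sides. The point is on its centre line, 163 mm from the hinge line, 28 mm in front of the lid's edge, 17 mm from the tongue's end. Axes as the hinge's, moving with the lid.
- nest_seat (a point): Floor of the nest, on its axis, 60 mm above the table: a vertical round collar, inner diameter 58 mm, outer 72 mm, rim 36 mm above this point. The black body stands in it.
- body: Loose black round plastic body, diameter 52 mm, 30 mm high, already standing in the nest, so its top is 6 mm below the rim. Origin: centre of its underside; z up.
- cap: Loose plain steel cap: a disc of diameter 52 mm, 10 mm thick, with a round knob of diameter 18 mm, 26 mm tall, on its middle; 0.1 to 0.2 kg. Stands knob up on the table to one side of the tester. Origin: centre of its underside; z up through the knob. On the body its underside is 30 mm above the nest floor and its disc stands 4 mm proud of the rim.
- canister: Bystander: loose upright black ribbed canister, diameter 50 mm, 86 mm high, to the other side of the tester. Origin: centre of its underside.
- screwdriver: Bystander: loose screwdriver with green handle, 180 mm, lying in front of the tester, to the right. Origin: its middle, on the table.
- wrench: Bystander: loose steel wrench, 150 mm, lying in front of the tester, to the left. Origin: its middle, on the table.
- pliers: Bystander: loose pliers with yellow handles, 170 mm long, lying to the right of the tester. Origin: near the pivot, on the table.
- spacer: Bystander: loose flat brass ring, outer diameter 44 mm, 8 mm high, lying to the left of the tester. Origin: centre of its underside.
Not all that is in view belongs to the job. There is more than one size of the cap; the job needs the smallest. What is shaped like the body but brown or yellow is not meant.

How it is judged:
At the end, for the whole second after the job is handed in: The display stands still at 60 degrees, give or take 8 (0.908 to 1.187 rad). The cap lies at rest, knob up and flat (within 0.08 rad), on top of the body in the nest, within 8 mm of the nest's axis, its underside 27 to 32.5 mm above the nest floor and above the body's underside (value of joint display between 0.908 and 1.187 rad and velocity of joint display between -0.05 and 0.05 rad/s and horizontal distance between cap and nest_seat below 0.008 m and z of cap in the frame of nest_seat between 0.027 and 0.0325 m and z of cap in the frame of body between 0.027 and 0.0325 m and angle between cap's own z axis and vertical below 0.08 rad and linear speed of cap below 0.02 m/s); the robot touches nothing.
It fails at once if the canister is shoved more than 5 cm from its place (distance of canister from where it was at the start of the episode above 0.05 m).
It fails at once if the screwdriver is shoved more than 5 cm from its place (distance of screwdriver from where it was at the start of the episode above 0.05 m).
It fails at once if the wrench is shoved more than 5 cm from its place (distance of wrench from where it was at the start of the episode above 0.05 m).
It fails at once if the pliers is shoved more than 5 cm from its place (distance of pliers from where it was at the start of the episode above 0.05 m).
It fails at once if the spacer is shoved more than 5 cm from its place (distance of spacer from where it was at the start of the episode above 0.05 m).
It also fails if it takes over 61 s, if anything falls off the work surface, if the arm or the gripper's body presses on something with over 40 N, if the wrist force passes 120 N, or if a joint passes its speed limit or range.

## Working session

There is one attempt and no reset: what is moved stays moved. The work goes in short steps, Python scripts to look and compute and a tool call to move; the robot and the scene stay as the last step left them, time stands still between calls to the robot, and variables do not carry over. Pictures are saved under pics/ and viewed, at most 10 in all, crops included, and the job is handed in when it is done.

Besides the shell and the picture viewer there is one more tool, called after "Emit:" as name(argument=value, ...) on one line, values as JSON. apply_moves: Moves the arm, as the interface text tells. Its arguments: {"type":"object","properties":{"rows":{"type":"array","items":{"type":"number"}}},"required":["rows"]}

```bash
mkdir -p pics
cat > h.py <<'E'
import numpy as np, cv2
from plant import get_obs, camera, calibration, finish_job
def save(n,f):
    c=calibration(n); im=camera(n); cv2.imwrite('pics/'+f+'.png',im[:,:,::-1]); np.save('pics/'+f+'.npy',c,allow_pickle=True); return im,c
def load(f):
    return cv2.imread('pics/'+f+'.png'), np.load('pics/'+f+'.npy',allow_pickle=True).item()
def K(c):
    f=200/np.tan(np.radians(c['fov_y'])/2); return np.array([[f,0,c['cx']],[0,f,c['cy']],[0,0,1]])
def ray(c,uv):
    R=cv2.Rodrigues(np.array(c['rvec'],float))[0]; o=-R.T@np.array(c['tvec'],float)
    return o, R.T@np.linalg.inv(K(c))@np.array([uv[0],uv[1],1.])
def onz(c,uv,z):
    o,d=ray(c,uv); return o+d*(z-o[2])/d[2]
def proj(c,p):
    return cv2.projectPoints(np.array(p,float).reshape(-1,3),np.array(c['rvec'],float),np.array(c['tvec'],float),K(c),None)[0][:,0]
E
python3 - <<'E'
from h import *
for n in('scene','top','wrist'):
    _,c=save(n,n+'0'); print(n,c, ray(c,(320,200)))
print(get_obs())
E
```

```text
scene {'fov_y': 56.647389068530316, 'cx': 326.5573701536853, 'cy': 195.66308569602504, 'rvec': array([ 1.89922603,  1.50925658, -0.64408374]), 'tvec': array([-0.1121187 , -0.17727725,  1.62179946])} (array([ 1.28933057, -0.19048529,  0.98771118]), array([-0.70213578,  0.1489705 , -0.6966075 ]))
top {'fov_y': 43.92412774283071, 'cx': 310.0007528930507, 'cy': 204.78116968385046, 'rvec': array([ 2.10264852, -2.12458646,  0.1950023 ]), 'tvec': array([-0.00946324,  0.55154251,  1.44713116])} (array([ 0.25997381, -0.03069555,  1.52641694]), array([ 0.20342337, -0.00993739, -0.97929546]))
wrist {'fov_y': 70.87145758724472, 'cx': 316.02767096284964, 'cy': 198.73094252978555, 'rvec': array([-2.43772695, -1.52203489, -0.23053781]), 'tvec': array([-0.59959586, -0.03900862,  0.3792764 ])} (array([0.19522964, 0.57279847, 0.37239061]), array([ 0.27800273, -0.12230755, -0.95287748]))
{'time': 0.15, 'joints': array([ 1.11598807e+00,  3.14025378e-01, -4.78399817e-02,  1.21018424e+00,
        3.10150167e-05,  1.57077437e+00]), 'qvel': array([ 0.00030259, -0.00405245,  0.00406824, -0.00050672, -0.00028413,
       -0.00031302]), 'tau': array([-2.10463231e-04, -5.40044403e+01,  3.40060115e+01,  1.32919417e-02,
       -1.93006208e-06, -1.70894646e-05]), 'eef_pos': array([0.26335666, 0.53858831, 0.19765968]), 'ee_rot': array([-1.56389236e-04,  2.25438514e-01,  9.74257196e-01, -6.07004010e-04]), 'force': array([-0.63585855, -0.04261876, -0.4284035 ]), 'torque': array([-0.01865255, -0.00788085,  0.06765541]), 'finger_force': 0.0, 'finger_gap': 0.08529922002187562}
```

View pics/top0.png

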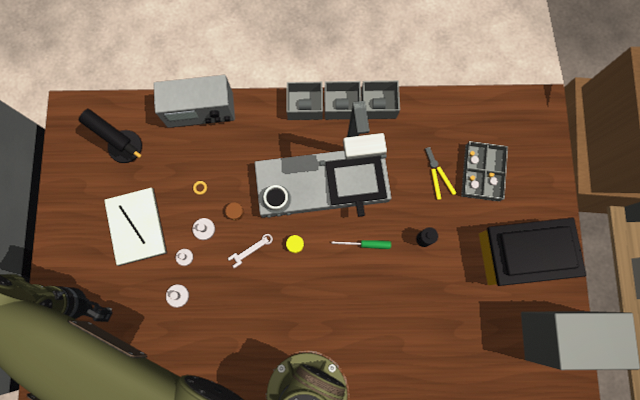

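View pics/scene0.png

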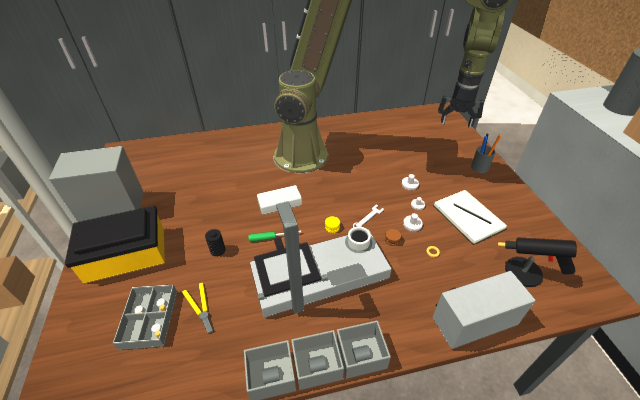

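The top view shows the robot base at about (310,385), nest at (275,197), tongue near (361,210), and three caps at (203,229), (184,257) and (177,296). The middle cap looks smallest. The scene view shows the same, with the lid nearly closed. Next I'll measure.

Run:
```python
from h import *
im,c=load('top0')
g=cv2.cvtColor(im,cv2.COLOR_BGR2HSV)
m=((g[...,2]>170)&(g[...,1]<60)).astype('uint8')
n,l,s,ce=cv2.connectedComponentsWithStats(m[:, :])
for i in range(1,n):
    x,y,w,h,a=s[i]
    if a>60 and 160<ce[i][0]<300 and 180<ce[i][1]<310:
        k=cv2.findContours((l==i).astype('uint8'),0,2)[0][0]; e=cv2.minEnclosingCircle(k)
        p=onz(c,e[0],.01); q=onz(c,(e[0][0]+e[1],e[0][1]),.01); print(s[i],e,p.round(4),'diam',2*np.linalg.norm(p-q))
crop=im[80:230,240:400]; cv2.imwrite('pics/crop1.png',cv2.resize(crop,None,fx=4,fy=4,interpolation=cv2.INTER_CUBIC))
im,c=load('scene0')
crop=im[180:320,240:440]; cv2.imwrite('pics/crop2.png',cv2.resize(crop,None,fx=4,fy=4,interpolation=cv2.INTER_CUBIC))
```

```text
[ 256  159   72   52 2118] ((291.5, 183.5), 41.50311279296875) [0.629  0.0428 0.01  ] diam 0.26093669324347907
[193 218  22  21 333] ((203.29006958007812, 228.50381469726562), 10.870357513427734) [0.4891 0.3164 0.01  ] diam 0.06747914474609902
[228 234  45  34 306] ((250.12033081054688, 248.6597442626953), 24.41791343688965) [0.425  0.1702 0.01  ] diam 0.14997131960196863
[176 249  17  17 208] ((183.95901489257812, 256.86065673828125), 8.555885314941406) [0.402  0.3729 0.01  ] diam 0.052573952544632936
[166 285  22  22 351] ((176.6666717529297, 295.3333435058594), 11.27938461303711) [0.2862 0.3903 0.01  ] diam 0.0682965105121502
```

View pics/crop1.png

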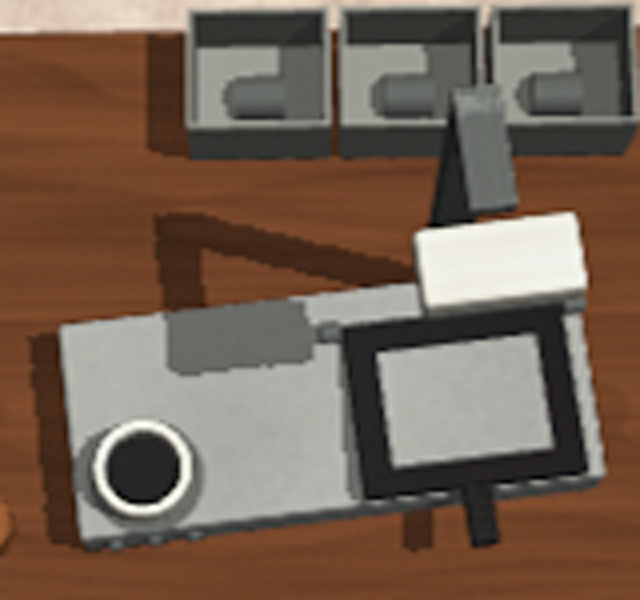

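View pics/crop2.png

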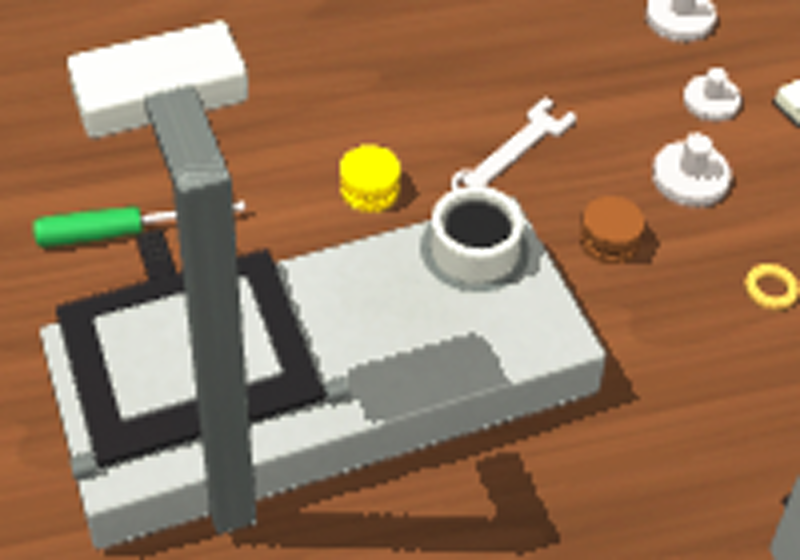

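Smallest cap: 52.6 mm diameter at (0.402, 0.373). In the crops the nest ring is at (142,469), the tongue end at (485,545) in the top view and (150,232) in the scene view, and the lamp front edge at about (422,310)–(585,300). I'll triangulate these and move.

Run:
```python
from h import *
it,ct=load('top0'); isc,cs=load('scene0')
T=lambda x,y:(240+(x+.5)/4-.5,80+(y+.5)/4-.5)
S=lambda x,y:(240+(x+.5)/4-.5,180+(y+.5)/4-.5)
def tri(a,b):
    o1,d1=ray(ct,a);o2,d2=ray(cs,b)
    t=np.linalg.lstsq(np.c_[d1,-d2],o2-o1,rcond=None)[0]; p,q=o1+t[0]*d1,o2+t[1]*d2
    return ((p+q)/2).round(4),round(float(np.linalg.norm(p-q)),4)
print('tongue end',tri(T(486,545),S(150,230)))
print('lid FL',tri(T(366,500),S(270,250)),'lid FR',tri(T(588,472),S(58,310)),'lid BL',tri(T(345,325),S(326,395)))
for n,p in dict(FL=(80,548),FR=(605,480),BL=(60,325)).items(): print(n,onz(ct,T(*p),.06).round(4))
print('lamp top', [onz(ct,T(*p),.378).round(4) for p in((415,232),(575,212),(587,292),(427,306))],'low front',[onz(ct,T(*p),.35).round(4) for p in ((427,312),(587,305))])
# nest: ring bright in top
for nm,(im,c,roi,f) in dict(top=(it,ct,(255,180,297,215),0),scene=(isc,cs,(340,220,378,255),0)).items():
    x0,y0,x1,y1=roi; s=im[y0:y1,x0:x1].max(2)
    m=(s<60).astype('uint8'); n,l,st,ce=cv2.connectedComponentsWithStats(m)
    for i in range(1,n):
        if st[i][4]>80:
            k=cv2.findContours((l==i).astype('uint8'),0,1)[0][0]; e=cv2.fitEllipse(k); u=(e[0][0]+x0,e[0][1]+y0); print(nm,st[i],e,onz(c,u,.096).round(4),onz(c,u,.09).round(4))
```

```text
tongue end (array([ 0.5108, -0.1659,  0.0817]), 0.0005)
lid FL (array([ 0.5471, -0.0772,  0.0756]), 0.0024) lid FR (array([ 0.5667, -0.2444,  0.0733]), 0.0004) lid BL (array([ 0.6844, -0.0632,  0.0697]), 0.0036)
FL [0.5157 0.1364 0.06  ]
FR [ 0.5632 -0.2592  0.06  ]
BL [0.6897 0.1536 0.06  ]
lamp top [array([ 0.6522, -0.101 ,  0.378 ]), array([ 0.6636, -0.1982,  0.378 ]), array([ 0.6131, -0.2035,  0.378 ]), array([ 0.6055, -0.1072,  0.378 ])] low front [array([ 0.6101, -0.109 ,  0.35  ]), array([ 0.6133, -0.2074,  0.35  ])]
top [ 12   9  18  17 246] ((20.340980529785156, 16.96436882019043), (16.312232971191406, 17.364368438720703), 76.90296936035156) [0.5678 0.0865 0.096 ] [0.5691 0.087  0.09  ]
scene [ 12  11  15  11 131] ((18.980182647705078, 15.998215675354004), (9.965632438659668, 14.591032028198242), 97.59502410888672) [0.5761 0.0845 0.096 ] [0.5713 0.0863 0.09  ]
```

Emit:
apply_moves(rows=[3.5, -4.1, -1, 0, -1, 7, -8.3, -3, 0, -1, 10.5, -12.5, -5, 0, -1, 13.9, -16.6, -7, 0, -1, 13.9, -16.6, -7, 0, -1, 13.9, -16.6, -7, 0, -1])

```text
time: 0.9
eef_pos: [0.4025, 0.3732, 0.1284]
ee_rot: [-0.0, 0.226, 0.974, 0.0]
force: [0.3, 0.9, -0.1]
finger_gap: 0.0854
finger_force: 0.0
```

```bash
cat > w.py <<'E'
from h import *
import sys
f=sys.argv[1]; o=get_obs(); im,c=save('wrist',f); print(o['time'],o['eef_pos'].round(4),o['finger_gap'],o['force'].round(1)); print('tcp px',proj(c,o['eef_pos']),'pred',proj(c,[float(a) for a in sys.argv[2:]]) if len(sys.argv)>2 else '')
E
python3 w.py w1 .402 .373 .01 .402 .373 .036
```

```text
0.9 [0.4025 0.3732 0.1284] 0.08541868869194402 [ 0.3  0.9 -0.1]
tcp px [[315.2111455  228.98562963]] pred [[315.23152016 184.53667538]
 [315.15051717 191.12720173]]
```

View pics/w1.png

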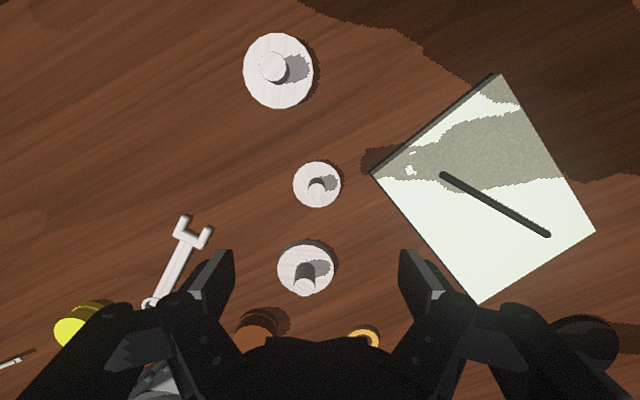

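The wrist view shows the small cap at (317,184), within 2 px of where I predicted it. Now I'll descend and grip the knob.

Emit:
apply_moves(rows=[0, 0, -4, 0, -1, 0, 0, -8, 0, -1, 0, 0, -11.4, 0, -1, 0, 0, -11.4, 0, -1, 0, 0, -11.4, 0, 1, 0, 0, -11.4, 0, 1, 0, 0, -11.4, 0, 1, 0, 0, -11.4, 0, 1, 0, 0, -11.4, 0, 1, 0, 0, -11.4, 0, 1])

```text
time: 2.2
eef_pos: [0.4026, 0.3729, 0.0143]
ee_rot: [-0.0, 0.225, 0.974, -0.0]
force: [0.8, 1.2, 0.9]
finger_gap: -0.0003
finger_force: 0.0
```

```bash
python3 w.py w2 .402 .373 .01 .402 .373 .036
```

```text
2.2 [0.4026 0.3729 0.0143] -0.000275987680308156 [0.8 1.2 0.9]
tcp px [[315.18349545 228.96761355]] pred [[314.94109041 225.73818461]
 [314.7610204  242.65652984]]
```

View pics/w2.png

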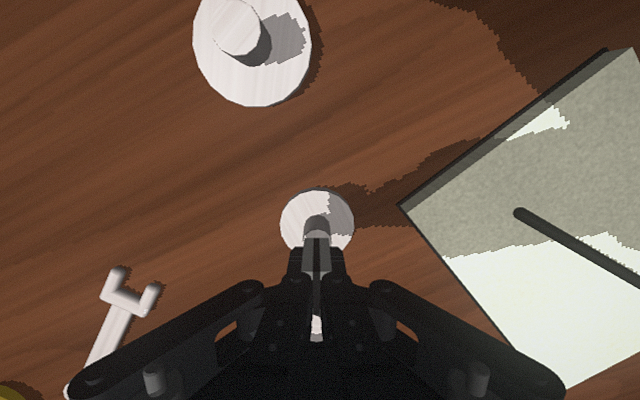

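Run:
```python
from h import *
im,c=load('w2'); cv2.imwrite('pics/crop3.png',cv2.resize(im[170:350,240:400],None,fx=3.3,fy=3.3,interpolation=cv2.INTER_CUBIC))
```

```text
(no output)
```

View pics/crop3.png

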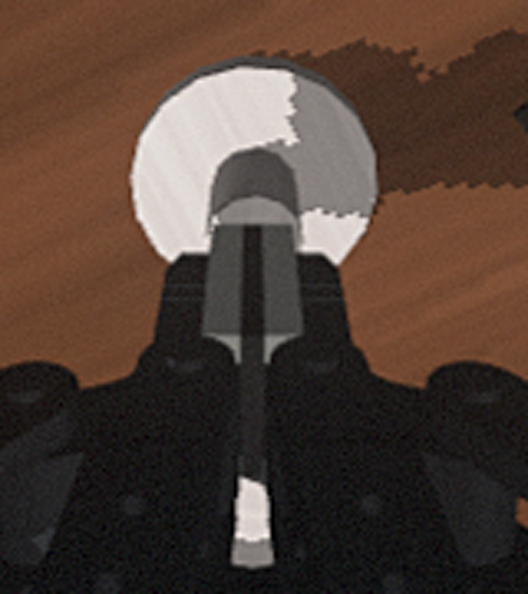

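The crop shows the cap still in place with its knob base at crop (255,160). The shut fingers sit above the knob top, so they closed over it. The real fingertips must be higher than the TCP suggests. I'll open, go lower in small steps and watch the force.

Emit:
apply_moves(rows=[0, 0, 0, 0, -1, 0, 0, 0, 0, -1, 0, 0, 0, 0, -1, 0, 0, 0, 0, -1, 0, 0, -0.5, 0, -1, 0, 0, -1, 0, -1, 0, 0, -1, 0, -1])

```text
time: 3.12
eef_pos: [0.4021, 0.3726, 0.0036]
ee_rot: [-0.0, 0.225, 0.974, -0.001]
force: [-0.8, 0.4, 0.9]
finger_gap: 0.0855
finger_force: 0.0
```

```bash
python3 w.py w3 .402 .373 .01 .402 .373 .036
python3 - <<'E'
from h import *
a=load('w3')[0]; cv2.imwrite('pics/crop4.png',a[120:400,100:540])
E
```

```text
3.125 [0.4021 0.3726 0.0036] 0.0855369051809809 [-0.8  0.4  0.9]
tcp px [[315.212658   229.01972872]] pred [[315.7217116  232.57280498]
 [315.59864996 251.62433628]]
```

View pics/crop4.png

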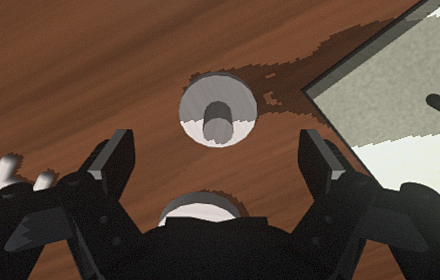

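Run:
```python
from h import *
y=np.array([.4388,.8986,0]);x=np.array([.8986,-.4388,0])
def hit(f,tcp,uv,lat):
    c=load(f)[1]; o,d=ray(c,uv); t=(lat+y@tcp-y@o)/(y@d); p=o+t*d-tcp; return (x@p).round(4),p[2].round(4)
o,_=ray(load('w3')[1],(0,0)); T=np.array([.4021,.3726,.0036]); print('cam rel',x@(o-T),y@(o-T),o[2]-T[2])
for L in(.0425,-.0425):
  for u in ((232,250),(398,250)): print(L,u,hit('w3',T,u,L))
T2=np.array([.4026,.3729,.0143])
for u in((302,238),(331,238)):
  for L in(.009,-.009,.012,-.012): print('shut',u,L,hit('w2',T2,u,L))
```

```text
cam rel -0.07615511256089857 0.0008323331917784241 0.17489092802889028
0.0425 (232, 250) (np.float64(-0.1416), np.float64(0.2995))
0.0425 (398, 250) (np.float64(-0.0082), np.float64(0.0455))
-0.0425 (232, 250) (np.float64(-0.008), np.float64(0.0453))
-0.0425 (398, 250) (np.float64(-0.1468), np.float64(0.3095))
shut (302, 238) 0.009 (np.float64(-0.147), np.float64(0.3242))
shut (302, 238) -0.009 (np.float64(0.0067), np.float64(-0.0001))
shut (302, 238) 0.012 (np.float64(-0.1727), np.float64(0.3783))
shut (302, 238) -0.012 (np.float64(0.0323), np.float64(-0.0541))
shut (331, 238) 0.009 (np.float64(-0.008), np.float64(0.031))
shut (331, 238) -0.009 (np.float64(-0.1562), np.float64(0.3435))
shut (331, 238) 0.012 (np.float64(0.0167), np.float64(-0.0211))
shut (331, 238) -0.012 (np.float64(-0.1809), np.float64(0.3956))
```

The real fingertips sit about 31 mm behind the nominal TCP when shut and 45 mm when open, which explains the miss. I'll go 17 mm lower and close.

Emit:
apply_moves(rows=[0, 0, -0.6, 0, -1, 0, 0, -1.2, 0, -1, 0, 0, -1.7, 0, -1, 0, 0, -1.7, 0, -1])

```text
time: 3.68
eef_pos: [0.4022, 0.3726, -0.0133]
ee_rot: [-0.0, 0.225, 0.974, -0.0]
force: [0.9, 0.2, -0.2]
finger_gap: 0.0855
finger_force: 0.0
```

Emit:
apply_moves(rows=[0, 0, 0, 0, 1, 0, 0, 0, 0, 1, 0, 0, 0, 0, 1, 0, 0, 0, 0, 1, 0, 0, 0, 0, 1])

```text
time: 4.3
eef_pos: [0.4028, 0.3733, -0.0123]
ee_rot: [0.0, 0.225, 0.974, 0.0]
force: [-0.7, -0.2, 3.7]
finger_gap: 0.0154
finger_force: 58.5
```

Knob gripped (gap 15 mm, 58 N). Next I'll lift and carry the cap slightly beyond the nest, so the wrist camera sees both cap and nest.

Emit:
apply_moves(rows=[0, 0, 4, 0, 1, 0, 0, 8, 0, 1, 1, -1.5, 13, 0, 1, 4, -5.7, 16.5, 0, 1, 7.5, -10.6, 16.5, 0, 1, 11, -15.6, 16.5, 0, 1, 14.5, -20.5, 16.5, 0, 1, 18, -25.5, 16.5, 0, 1, 20.5, -29, 16.5, 0, 1, 22.1, -31.3, 16.5, 0, 1, 22.1, -31.3, 16.5, 0, 1, 22.1, -31.3, 16.5, 0, 1])

```text
time: 5.8
eef_pos: [0.6228, 0.0602, 0.1517]
ee_rot: [-0.001, 0.225, 0.974, -0.0]
force: [0.4, -0.8, -2.3]
finger_gap: 0.0153
finger_force: 58.8
```

```bash
python3 w.py w4 .57 .086 .096
python3 - <<'E'
from h import *
print(get_obs()['finger_force'])
E
```

```text
5.8 [0.6228 0.0602 0.1517] 0.015336347854362923 [ 0.4 -0.8 -2.3]
tcp px [[315.17389358 229.03701177]] pred [[315.26470511 133.55016883]]
58.7643027305603
```

View pics/w4.png

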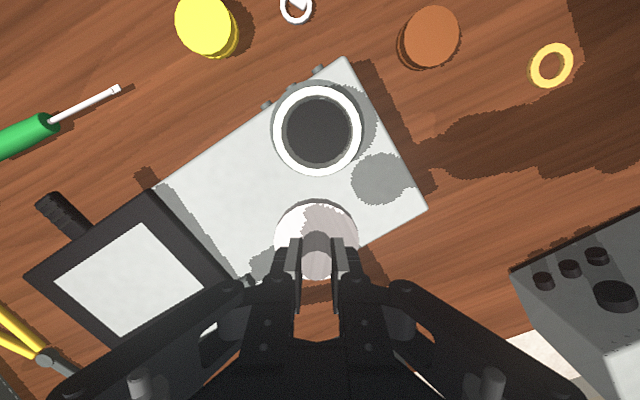

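The wrist view shows the cap held level with its disc spanning x 274–359 and top at row 200. The nest ring is at (317,130), close to prediction. Now I'll compute both centres.

Run:
```python
from h import *
im,c=load('w4'); T=np.array([.6228,.0602,.1517])
g=im.min(2); 
roi=np.zeros_like(g); cv2.circle(roi,(317,130),52,255,-1)
for nm,m in dict(inner=((im.max(2)<120)), ).items():
    m=(m&(roi>0)).astype('uint8'); n,l,s,ce=cv2.connectedComponentsWithStats(m); i=l[130,317]
    k=cv2.findContours((l==i).astype('uint8'),0,1)[0][0]; e=cv2.fitEllipse(cv2.convexHull(k)); print(nm,e)
for th in(215,235,245):
    m=((g>th)&(roi>0)).astype('uint8'); n,l,s,ce=cv2.connectedComponentsWithStats(m); i=1+np.argmax(s[1:,4])
    k=max(cv2.findContours((l==i).astype('uint8'),0,1)[0],key=cv2.contourArea); e=cv2.fitEllipse(cv2.convexHull(k)); print(th,e,onz(c,e[0],.096).round(4))
def circ(p,r): 
    a=np.linspace(0,2*np.pi,360); q=proj(c,np.c_[p[0]+r*np.cos(a),p[1]+r*np.sin(a),0*a+p[2]]); return cv2.fitEllipse(q.astype('float32')),q.min(0),q.max(0)
print('pred',[circ((.57,.086,.096),r) for r in(.029,.036)])
for z in(.164,.174): print('disc pred',z,circ((T[0],T[1],z),.026))
# disc edges
for r in (205,215,225,232): print(r,[int(v) for v in g[r,262:300:2]],[int(v) for v in g[r,334:372:2]])
print('col',[int(v) for v in g[190:212,317]])
```

```text
inner ((315.9756774902344, 131.3817901611328), (69.01280975341797, 72.64082336425781), 7.6496806144714355)
215 ((314.9534912109375, 134.067138671875), (94.55751037597656, 101.38702392578125), 118.07267761230469) [0.5703 0.0856 0.096 ]
235 ((316.6479797363281, 130.6331024169922), (88.17193603515625, 89.53528594970703), 175.0995330810547) [0.5684 0.088  0.096 ]
245 ((316.67535400390625, 130.62364196777344), (87.74248504638672, 89.37226104736328), 178.8245849609375) [0.5684 0.088  0.096 ]
pred [(((315.2671813964844, 132.1288299560547), (72.39244842529297, 74.16314697265625), 178.97390747070312), array([279.07065835,  95.04901321]), array([351.46363422, 169.2101238 ])), (((315.26849365234375, 131.3581085205078), (89.90229797363281, 92.13793182373047), 178.9925537109375), array([270.31870319,  85.29136533]), array([360.21869643, 177.42673265]))]
disc pred 0.164 (((315.00787353515625, 235.14959716796875), (75.23954772949219, 82.21601867675781), 90.46971893310547), array([273.90062049, 197.53098645]), array([356.11544367, 272.76960451]))
disc pred 0.174 (((314.9366149902344, 242.10223388671
[... 337 characters left out ...]
15 [225, 224, 228, 226, 226, 228, 226, 226, 225, 229, 180, 190, 255, 253, 253, 252, 252, 251, 251] [183, 185, 185, 185, 178, 194, 192, 99, 137, 235, 229, 230, 229, 229, 230, 227, 228, 229, 229]
225 [227, 227, 227, 227, 228, 226, 228, 206, 255, 253, 252, 252, 251, 251, 252, 252, 252, 252, 251] [187, 183, 180, 189, 187, 185, 180, 184, 194, 188, 169, 222, 233, 231, 230, 230, 230, 232, 229]
232 [228, 228, 229, 226, 228, 227, 209, 255, 251, 252, 253, 253, 252, 252, 251, 251, 252, 251, 254] [182, 187, 185, 183, 186, 185, 181, 182, 179, 189, 189, 187, 220, 227, 230, 227, 228, 231, 228]
col [227, 226, 228, 227, 227, 229, 231, 240, 164, 104, 109, 111, 103, 166, 182, 181, 184, 183, 183, 185, 182, 185]
```

Emit:
apply_moves(rows=[-2.7, 1.3, 0, 0, 1, -5.3, 2.65, 0, 0, 1, -5.3, 2.65, -3, 0, 1, -5.3, 2.65, -5.5, 0, 1, -5.3, 2.65, -6.4, 0, 1, -5.3, 2.65, -6.4, 0, 1, -5.3, 2.65, -6.4, 0, 1])

```text
time: 6.72
eef_pos: [0.5714, 0.0868, 0.0894]
ee_rot: [0.001, 0.225, 0.974, 0.0]
force: [0.8, 0.4, -1.1]
finger_gap: 0.0156
finger_force: 58.8
```

Emit:
apply_moves(rows=[0, 0, -0.3, 0, 1, 0, 0, -0.6, 0, 1, 0, 0, -0.8, 0, 1, 0, 0, -0.9, 0, 1, 0, 0, -0.9, 0, 1])

```text
time: 7.35
eef_pos: [0.5705, 0.0864, 0.0792]
ee_rot: [-0.0, 0.225, 0.974, -0.0]
force: [0.8, -0.1, -1.1]
finger_gap: 0.0155
finger_force: 58.8
```

Emit:
apply_moves(rows=[0, 0, -0.1, 0, 1, 0, 0, -0.2, 0, 1, 0, 0, -0.2, 0, 1])

```text
time: 7.72
eef_pos: [0.5707, 0.0865, 0.0777]
ee_rot: [0.0, 0.225, 0.974, 0.0]
force: [-1.8, -0.1, 3.1]
finger_gap: 0.0154
finger_force: 59.2
```

Contact came at the expected height, with the cap seated on the body. I'll release, back off upwards and look.

Emit:
apply_moves(rows=[0, 0, 0, 0, -1, 0, 0, 0, 0, -1, 0, 0, 0, 0, -1, 0, 0, 0, 0, -1, 0, 0, 2, 0, -1, 0, 0, 6, 0, -1, 0, 0, 11, 0, -1, 2.5, -1, 13, 0, -1, 5.4, -2.6, 13, 0, -1, 5.4, -2.6, 13, 0, -1, 5.4, -2.6, 13, 0, -1])

```text
time: 9.1
eef_pos: [0.6238, 0.0606, 0.2067]
ee_rot: [-0.001, 0.226, 0.974, -0.0]
force: [-0.7, 0.1, 0.4]
finger_gap: 0.0854
finger_force: 0.0
```

```bash
python3 w.py w5 .5699 .0871 .1 .5699 .0871 .126
python3 - <<'E'
from h import *
im,c=load('w5'); u=proj(c,[.5699,.0871,.1])[0].astype(int); x,y=u
a=im[max(0,y-70):y+70,x-70:x+70]; b=cv2.resize(a,None,fx=4,fy=4,interpolation=cv2.INTER_CUBIC); cv2.imwrite('pics/crop5.png',b[:600,:]); print(x-70,max(0,y-70),b.shape)
def circ(p,r): 
    t=np.linspace(0,2*np.pi,360); q=proj(c,np.c_[p[0]+r*np.cos(t),p[1]+r*np.sin(t),0*t+p[2]]); return q.min(0),q.max(0)
print(circ((.5699,.0871,.1),.026),circ((.5699,.0871,.096),.036),circ((.5699,.0871,.126),.009))
E
```

```text
9.1 [0.6238 0.0606 0.2067] 0.08543332903591119 [-0.7  0.1  0.4]
tcp px [[315.22066135 228.99721749]] pred [[315.69506487 128.15835883]
 [315.63338753 129.8660489 ]]
245 58 (560, 560, 3)
(array([288.98328642,  99.86992891]), array([342.41111166, 154.8908006 ])) (array([279.21461242,  88.8680532 ]), array([352.20033184, 164.07269093])) (array([305.46769132, 119.30654106]), array([325.7997187 , 140.20085565]))
```

View pics/crop5.png

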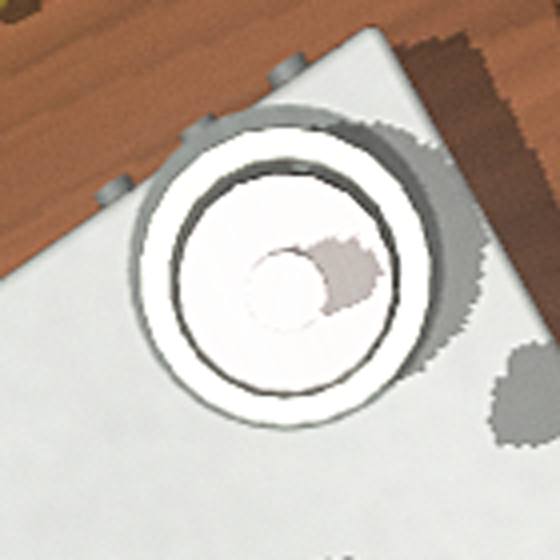

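The cap sits flat and concentric inside the collar: knob at crop (287,290), even dark gap all round. Now the lid. I'll move back first, then over the tongue, turning +0.574 rad.

Emit:
apply_moves(rows=[-5, 0, 0, 0.1, -1, -9.6, -1, 0, 0.2, -1, -9.6, -6, 0, 0.35, -1, -9.6, -11, 0, 0.5, -1, -9.6, -16, -2, 0.574, -1, -9.6, -20, -5, 0.574, -1, -9.6, -22.4, -8, 0.574, -1, -9.6, -22.4, -9.7, 0.574, -1, -9.6, -22.4, -9.7, 0.574, -1, -9.6, -22.4, -9.7, 0.574, -1])

```text
time: 10.4
eef_pos: [0.5292, -0.1625, 0.1114]
ee_rot: [0.001, -0.06, 0.998, -0.0]
force: [1.6, 0.3, 0.1]
finger_gap: 0.0858
finger_force: 0.0
```

```bash
python3 w.py w6 .5108 -.1659 .0817 .5277 -.1639 .0817 .5569 -.1608 .076
```

```text
10.4 [ 0.5292 -0.1625  0.1114] 0.08578297285468235 [1.6 0.3 0.1]
tcp px [[315.47897692 228.67739375]] pred [[314.04839913 190.05195001]
 [314.0302154  211.24615385]
 [313.62592488 242.3876795 ]]
```

View pics/w6.png

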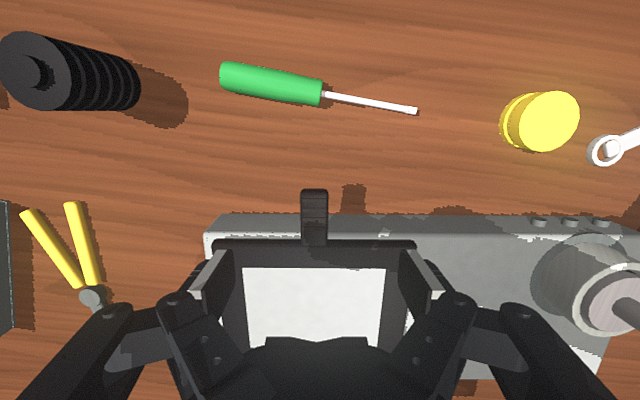

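The wrist view shows the tongue end at (314,189) and its base at (314,243), both on prediction. That was picture 11, one over the limit of 10, so I'll check the rest with numbers only. Next is to descend and grip.

Emit:
apply_moves(rows=[-0.15, -0.15, -3, 0, -1, -0.15, -0.15, -6, 0, -1, -0.15, -0.15, -8.3, 0, -1, -0.15, -0.15, -8.3, 0, -1, -0.15, -0.15, -8.3, 0, 1, -0.15, -0.15, -8.3, 0, 1, -0.15, -0.15, -8.3, 0, 1, -0.15, -0.15, -8.3, 0, 1, -0.15, -0.15, -8.3, 0, 1])

```text
time: 11.58
eef_pos: [0.5275, -0.1645, 0.0277]
ee_rot: [0.0, -0.06, 0.998, 0.0]
force: [0.7, 3.6, 2.6]
finger_gap: 0.0208
finger_force: 61.0
```

Emit:
apply_moves(rows=[0.06, 0, 0.7, 0, 1, 0.22, 0.03, 1.86, 0, 1, 0.45, 0.05, 2.97, 0, 1, 0.77, 0.09, 4.07, 0, 1, 1.15, 0.14, 5.14, 0, 1, 1.6, 0.19, 6.18, 0, 1, 2.13, 0.26, 7.18, 0, 1, 2.58, 0.31, 7.91, 0, 1, 2.58, 0.31, 7.91, 0, 1, 2.58, 0.31, 7.91, 0, 1])

```text
time: 12.82
eef_pos: [0.5532, -0.1616, 0.1062]
ee_rot: [0.0, -0.06, 0.998, 0.0]
force: [5.3, 3.1, -6.1]
finger_gap: 0.0204
finger_force: 60.0
```

Emit:
apply_moves(rows=[0, 0, 0, 0, -1, 0, 0, 0, 0, -1, 0, 0, 0, 0, -1, 0, 0, 0, 0, -1, -3, -0.35, 0, 0, -1, -6, -0.7, 0, 0, -1, -8.2, -1, 0, -0.18, -1, -8.2, -1, 0, -0.36, -1, -8.2, -1, 0, -0.54, -1, -8.2, -1, 0, -0.72, -1, -8.2, -1, 0, -0.9, -1, -8.2, -1, 0, -1.08, -1, -8.2, -1, 0, -1.26, -1, -8.2, -1, -0.6, -1.44, -1, -8.2, -1, -1.2, -1.571, -1, -8.2, -1, -1.2, -1.571, -1, -8.2, -1, -1.2, -1.571, -1])

```text
time: 14.95
eef_pos: [0.471, -0.172, 0.0946]
ee_rot: [0.0, 0.663, 0.749, 0.0]
force: [0.2, -0.1, -0.1]
finger_gap: 0.0857
finger_force: 0.0
```

```bash
cat > lid.py <<'E'
from h import *
import sys
f=sys.argv[1]; o=get_obs(); print(o['eef_pos'].round(4),o['force'].round(1),o['time'])
im,c=save('scene',f); R=np.array([[.9929,-.119,0],[.119,.9929,0],[0,0,1]]); H=np.array([.691,-.145,.066])
# black lid: mask, compare with predicted corners for angles
g=im[...,::-1]; m=(g.max(2)<70).astype(np.uint8)
for th in range(20,76,4):
    t=np.radians(th); P=[]
    for s,y in((.135,.085),(.135,-.085),(.18,.011),(.18,-.011)): P.append(H+R@np.array([-s*np.cos(t)+.006*np.sin(t),y,s*np.sin(t)+.006*np.cos(t)]))
    print(th,proj(c,np.array(P)).round(0).tolist())
crop=m[130:300,230:350]
for r in range(0,170,4): print(130+r,''.join('#' if v else '.' for v in crop[r,::2]))
E
python3 lid.py s1
```

```text
[ 0.471  -0.172   0.0946] [ 0.2 -0.1 -0.1] 14.95
20 [[307.0, 236.0], [252.0, 251.0], [280.0, 229.0], [273.0, 231.0]]
24 [[308.0, 235.0], [252.0, 250.0], [280.0, 227.0], [273.0, 229.0]]
28 [[308.0, 234.0], [252.0, 249.0], [280.0, 226.0], [273.0, 228.0]]
32 [[309.0, 234.0], [252.0, 249.0], [281.0, 225.0], [273.0, 227.0]]
36 [[309.0, 233.0], [252.0, 249.0], [281.0, 225.0], [274.0, 227.0]]
40 [[310.0, 233.0], [252.0, 249.0], [281.0, 225.0], [274.0, 227.0]]
44 [[310.0, 233.0], [253.0, 249.0], [282.0, 225.0], [275.0, 227.0]]
48 [[311.0, 234.0], [253.0, 249.0], [283.0, 225.0], [275.0, 227.0]]
52 [[312.0, 234.0], [253.0, 250.0], [283.0, 226.0], [276.0, 228.0]]
56 [[313.0, 235.0], [253.0, 251.0], [284.0, 226.0], [276.0, 229.0]]
60 [[314.0, 236.0], [254.0, 252.0], [285.0, 228.0], [277.0, 230.0]]
64 [[314.0, 237.0], [254.0, 254.0], [286.0, 229.0], [278.0, 231.0]]
68 [[315.0, 239.0], [255.0, 255.0], [287.0, 231.0], [279.0, 233.0]]
72 [[317.0, 240.0], [255.0, 257.0], [288.0, 233.0], [280.0, 236.0]]
130 .......................#....................................
134 .......##########.....#.......
[... 1995 characters left out ...]
...####......................#....................
262 .............####.......................#...................
266 ..............####..........................................
270 ..............####..........................#...............
274 ...............####.........................................
278 ...............####.................#.......................
282 ................####.......###.........##...................
286 ................##############..............................
290 .................########.##................................
294 .................####.......................................
298 ............................................................
```

Emit:
apply_moves(rows=[0.5, 0.06, 0, 0, -1, 1, 0.12, 0, 0, -1, 1.6, 0.19, 0.9, 0, -1, 2.23, 0.27, 1.8, 0, -1, 2.7, 0.33, 2.4, 0, -1, 3.25, 0.39, 3, 0, -1, 3.8, 0.46, 3.6, 0, -1, 4.36, 0.52, 4.1, 0, -1, 4.36, 0.52, 4.1, 0, -1, 4.36, 0.52, 4.1, 0, -1])

```text
time: 16.25
eef_pos: [0.5123, -0.1672, 0.1358]
ee_rot: [-0.001, 0.664, 0.748, -0.002]
force: [-10.8, -1.4, 8.6]
finger_gap: 0.0854
finger_force: 5.4
```

Run:
```python
from h import *
im,c=save('top','t1'); m=(im.max(2)<70)
R=np.array([[.9929,-.119,0],[.119,.9929,0],[0,0,1]]); H=np.array([.691,-.145,.066])
for th in range(30,72,5):
    t=np.radians(th); f=lambda s,y:H+R@np.array([-s*np.cos(t)+.006*np.sin(t),y,s*np.sin(t)+.006*np.cos(t)])
    print(th,proj(c,np.array([f(.135,.085),f(.135,-.085),f(.18,0)])).round(1).tolist())
for r in range(120,225,2): print(r,''.join('#' if v else '.' for v in m[r,310:400]))
```

```text
30 [[330.2, 193.2], [388.9, 185.6], [362.3, 201.0]]
35 [[329.9, 190.2], [389.0, 182.6], [362.2, 197.0]]
40 [[329.7, 186.9], [389.0, 179.2], [362.1, 192.6]]
45 [[329.3, 183.3], [389.0, 175.7], [361.9, 187.8]]
50 [[329.0, 179.6], [388.9, 171.9], [361.6, 182.7]]
55 [[328.6, 175.7], [388.7, 168.0], [361.2, 177.4]]
60 [[328.1, 171.6], [388.4, 163.9], [360.7, 171.9]]
65 [[327.6, 167.5], [388.0, 159.7], [360.1, 166.2]]
70 [[327.1, 163.3], [387.6, 155.5], [359.5, 160.4]]
120 ........................................######............................................
122 ........................................######............................................
124 .......................................#######............................................
126 .......................................########...........................................
128 .......................................########...........................................
130 ......................................#########...........................................
132 ......................................##########..########
[... 3702 characters left out ...]
...................................
212 .................................####.....................................................
214 ................................####......................................................
216 .....#####.....................####.......................................................
218 #######..###..................####........................................................
220 ....#.......#................####.........................................................
222 #############...............#####.........................................................
224 ########...#####...........#####..........................................................
```

Contact made, and the lid's front-edge band is at rows 176–184, matching about 50° as planned. I'll push on to about 58° and back off to measure.

Emit:
apply_moves(rows=[0.4, 0.05, 0.35, 0, -1, 0.8, 0.1, 0.65, 0, -1, 1.2, 0.14, 0.95, 0, -1, 1.6, 0.19, 1.25, 0, -1, 1.97, 0.24, 1.55, 0, -1, 1.97, 0.24, 1.55, 0, -1, 1.97, 0.24, 1.55, 0, -1])

```text
time: 17.18
eef_pos: [0.533, -0.1647, 0.1513]
ee_rot: [-0.0, 0.664, 0.748, -0.001]
force: [-7.0, -1.2, 5.3]
finger_gap: 0.0858
finger_force: 3.4
```

Emit:
apply_moves(rows=[-2, -0.24, 0, 0, -1, -6, -0.7, 0, 0, -1, -9, -1, 2, 0, -1, -9, -1, 6, 0, -1, -9, 4, 10, 0, -1, -9, 10, 12, 0, -1, -9, 16, 14, 0, -1, -9, 22, 15, 0, -1, -9, 27, 15, 0, -1, -9, 32, 15, 0, -1, -9, 32, 15, 0, -1])

```text
time: 18.55
eef_pos: [0.4442, 0.1588, 0.3008]
ee_rot: [-0.0, 0.662, 0.75, 0.0]
force: [1.0, -1.4, 0.4]
finger_gap: 0.0851
finger_force: 0.0
```

Run:
```python
from h import *
im,c=save('top','t2'); save('scene','s2'); m=(im.max(2)<70)
for r in range(140,225,2): print(r,''.join('#' if v else '.' for v in m[r,315:400]))
R=np.array([[.9929,-.119,0],[.119,.9929,0],[0,0,1]]); H=np.array([.691,-.145,.066])
for th in range(40,76,4):
    t=np.radians(th); f=lambda s,y,k=1:H+R@np.array([-s*np.cos(t)+k*.006*np.sin(t),y,s*np.sin(t)+k*.006*np.cos(t)])
    print(th,proj(c,np.array([f(.135,.085),f(.135,.085,-1),f(.135,-.085),f(.135,-.085,-1),f(.18,0),f(.18,0,-1)])).round(1).tolist())
```

```text
140 .....................................................................................
142 #########............................................................................
144 ################.....................................................................
146 #####.########.#..#######............................................................
148 ..###########################........................................................
150 ...........################..#.......................................................
152 .....................................................................................
154 .....................................................................................
156 ......................................................############...................
158 ......................................#########.............########.................
160 ...................############..............................#######.................
162 ..........#########...........................................#########..............
164 ........########
[... 2969 characters left out ...]

48 [[329.1, 181.1], [329.5, 184.8], [388.9, 173.4], [389.0, 177.2], [361.7, 184.8], [361.9, 188.6]]
52 [[328.8, 178.0], [329.2, 181.9], [388.8, 170.3], [389.0, 174.2], [361.4, 180.6], [361.7, 184.6]]
56 [[328.5, 174.9], [328.9, 178.9], [388.6, 167.2], [388.9, 171.2], [361.1, 176.3], [361.4, 180.4]]
60 [[328.1, 171.6], [328.6, 175.8], [388.4, 163.9], [388.7, 168.0], [360.7, 171.9], [361.1, 176.1]]
64 [[327.7, 168.3], [328.2, 172.5], [388.1, 160.6], [388.5, 164.8], [360.3, 167.3], [360.7, 171.7]]
68 [[327.3, 165.0], [327.8, 169.2], [387.8, 157.2], [388.2, 161.5], [359.8, 162.7], [360.2, 167.1]]
72 [[326.9, 161.6], [327.5, 165.9], [387.4, 153.8], [387.9, 158.1], [359.2, 158.1], [359.8, 162.5]]
```

The top-view pixels put the lid at about 57°: lower-edge corners at rows 171 and 177, tongue end near row 180. The cap is untouched, and the gripper is open and clear of everything. Handing in.

```bash
python3 -c "
from h import *
print(finish_job())"
```

```text
the job is handed in; nothing more can be done
None
```

Job handed in, with no verdict returned: the lid stood at about 57° by the last top-view measurement, the cap looked flat and centred on the body after release, and the gripper is open and touching nothing; I viewed 11 pictures, one over the limit of 10.

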